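# Pin the screen and wedge it to off-contact height

### The arm

A 7-joint arm with a two-finger parallel gripper is mounted at the origin on the work surface. World frame = base frame: x ahead of the robot, y to its left, z up, the work surface at z = 0. Lengths are in m, angles in rad, forces in N, time in s.
With the tool pointing down it reaches from about 0.425 to 0.95 m from the base axis. Payload 4.7 kg.
Tool frame: the origin (TCP) lies at the very end of the fingers, on their centre line; the grasp point (between the pads) lies 19 mm behind it; z points along the fingers, y is the line along which they close (so a half turn about z gives the same grasp; the last joint's range is limited). The gripper opens to 85 mm and grips with 20 to 120 N. Pads are 22 mm wide; open, the fingers measure 114 mm over their backs; the gripper's body (76 mm by 85 mm) begins 54 mm behind the grasp point. The pads swing forward as they close: fully open they stand 13 mm farther back than shut.
Start: joints at [1.082, 0.469, -0.049, 1.532, 0.024, 1.141, -0.082], TCP at [0.3, -0.605, 0.231] pointing down, gripper open.
Joint ranges: [-2.59, 2.59], [-0.33, 1.99], [-1.39, 1.29], [0.1, 2.45], [-1.04, 4.18], [0.21, 1.99], [-2.66, 2.66]. Speed limits (rad/s): [2.57, 2.57, 3.14, 3.14, 3.14, 3.14, 3.14].

### API

Orientations are given as a unit quaternion [w, x, y, z].
In Python, from station import ctrl gives the robot as it stands.
- The arm moves only by the tool step_arm, never from a script. Its argument "rows" is a list of rows, each a list of 7 numbers: the turn, a rotation vector about the tool's x, y, z as a fraction of full scale, then the shift along the tool's x, y, z as a fraction of full scale, then the opening, from -1 (shut) to 1 (fully open). In form: [[ax, ay, az, tx, ty, tz, jaw], ...]. A call has 1 to 5 rows; each row shifts and turns the commanded pose from where the row before left it, along the tool's axes as they then stand; what a row does not reach is not made up. Full scale, the value 1, is 0.1 m for a shift and 45 degrees for a turn. A row lasts 1/8 s, in which the tool goes at most 62.5 mm and 10.7 degrees, less where a joint would pass 70% of its speed; a pose out of reach is approached as far as the arm can. A call with a number of a shift or a turn outside -1 to 1 is refused whole. A call with a gripper value outside its range is refused whole. The fingers move at their own pace and stop on an object; "force" is the grip in N (left out, the last holds). Time passes only in rows, so rows that do not move let the fingers close. It gives the time, the measured TCP pose, the force, the opening and the grip force at its end, in the units of the state.
- ctrl.get_obs(): the state, without advancing time (a new reading comes with each control period).
- ctrl.grab_frame(name): name is "scene" or "top" or "wrist"; returns a dict with "pixels" (400x640x3 uint8, red, green, blue), "fx", "fy", "cx", "cy" (pixels), "eye" and "rotation" of the camera in the world. Camera axes: x right, y down, z forward; pixel columns grow to the right and rows downward; lengths in m; the calibration is good to about 2 mm. A picture is of the moment at which its call begins. There is no depth.
- ctrl.hand_in(): hands the job in; it is judged then, once.
The state is a dict: "t": time; "q": joint angles; "qvel": joint speeds; "tau": joint torques, N m; "tool_pos": TCP position; "tcp_rot": TCP orientation; "force": force on the tool from outside, world axes, zero at the start; "torque": the same for the moment, N m; "opening": finger opening in m; "gripper_force": force on a finger pad.
Only numpy, scipy, OpenCV 4.12 (cv2) and the standard library are available. Lean on these libraries where they do the work, as an engineer would, in place of code of your own. Each camera call takes 0.05 s, during which the arm holds its last target. There are 200 camera calls.

### The job

Lock the press's carriage by dropping the two knobbed pins from the grey rack, one after the other, fully home into its two holes. Then slide the wooden wedge, thin end first and flat on the bench, under the front bar of the screen frame until the bar has just lifted, about 4 mm up from where it lay, and finish there while still gripping the wedge between the fingers: do not let go, do not touch the frame, and leave everything else on the bench in place.

Things in the scene. Friction and masses are not known exactly. Their poses are not given: they have to be found in the camera images.
- press: Fixed base of a small screen-printing press. Origin at bench height under the middle of the screen; +x runs along the frame's front bar, +y points from the rear clamp to the front bar, z up (yaw within 0.25 of the world: the front faces the robot's left). An 8 mm thick printing board (120 mm in x, y -85 to +50 mm) lies under the mesh.
- carriage: Aluminium plate 170 x 44 x 8 mm on the clamp block at the press's rear, upper face 32 mm above the bench, with two pin holes. Origin at the centre of its underside (press y -152, z 24 mm). It carries the frame. Unpinned, it slides back up to 25 mm (press -y) at about 1 N of push; pinned, it has 1 to 3 mm of play.
- bore_a (a point): Centre of the pin hole nearer the robot (press x -55, y -152 mm), at the level of the carriage plate's upper face, 32 mm above the bench. The hole is 14 mm wide through the 8 mm carriage plate and goes on 12.5 mm wide and 20 mm deep in the clamp block below. Axis vertical.
- bore_b (a point): Centre of the pin hole farther from the robot (press x +55, y -152 mm), same size and level.
- frame: Aluminium screen frame with dark mesh, 200 mm (x) by 220 mm (y), bars 24 mm wide, 22 mm high, about 0.7 kg, hinged to the carriage at its rear. Origin on the hinge line (press y -120, z 27 mm), axes as the press. Lying down its underside is 8 mm above the bench, its front face at press y +110 mm; from there 60 mm of bench lie open under it, up to the printing board.
- frame_edge (a point): Middle of the lower outer edge of the frame's front bar: 8 mm above the bench when the frame lies down; it rises with the frame. Its height above 8 mm is the lift.
- pin_a: Locking pin standing in the grey rack: black knob 25 mm in diameter, 30 mm high, on a steel shank 10 mm in diameter, 26 mm long, with tapered tip; 60 g. Origin at the shank's tip, z up along the pin (knob 26 to 56 mm above it). Fully home, the knob's underside rests on the carriage plate, the origin 26 mm below the hole's point.
- pin_b: The second locking pin, the same as pin_a; either pin fits either hole.
- rack: Fixed grey plastic rack 130 x 50 x 26 mm with two blind holes 20 mm deep, 72 mm apart along its x, in which the pins stand at the start (knob's underside 6 mm above the rack's top). Origin at the centre of its underside.
- wedge: Wooden levelling wedge flat on the bench, 150 g, 30 mm wide, 130 mm long. Origin on its underside; +x points to the thin tip at x +70 mm, 4 mm thick. The top rises evenly 1 mm in 5 mm towards the back, to 21 mm at x -15 mm. From x -15 to -60 mm a grip block 48 mm high, also 30 mm wide (y), with flat upright sides.
- tape_roll: Bystander, to be left where it is: a roll of clear tape, 100 mm across, 45 mm high. Origin at its underside.
- ink_jar: Bystander, to be left where it is: a white ink jar, 68 mm across, 75 mm high. Origin at its underside.
- ink_knife: Bystander, to be left where it is: an ink spatula lying flat.
- shim_block: Bystander, to be left where it is: a plain flat wooden block 70 x 35 x 20 mm, of even thickness (not the wedge). Origin at its underside.
- tin: Bystander, to be left where it is: a flat steel tin 90 x 60 x 28 mm. Origin at its underside.
There are look-alikes about, which are no part of the job. Leave any blue, orange or turquoise look-alike of the pin_b alone.

How it is judged:
On the way, in this order (a step that is already met when the one before it is completed fails the run):
1. one pin is fully home in a hole of the carriage (((horizontal distance between pin_a and bore_a below 0.004 m and z of pin_a in the frame of bore_a below -0.022 m and angle between pin_a's own z axis and vertical below 0.15 rad) or (horizontal distance between pin_a and bore_b below 0.004 m and z of pin_a in the frame of bore_b below -0.022 m and angle between pin_a's own z axis and vertical below 0.15 rad) or (horizontal distance between pin_b and bore_a below 0.004 m and z of pin_b in the frame of bore_a below -0.022 m and angle between pin_b's own z axis and vertical below 0.15 rad) or (horizontal distance between pin_b and bore_b below 0.004 m and z of pin_b in the frame of bore_b below -0.022 m and angle between pin_b's own z axis and vertical below 0.15 rad))), for 0.2 s.
2. both pins are fully home ((((horizontal distance between pin_a and bore_a below 0.004 m and z of pin_a in the frame of bore_a below -0.022 m and angle between pin_a's own z axis and vertical below 0.15 rad) and (horizontal distance between pin_b and bore_b below 0.004 m and z of pin_b in the frame of bore_b below -0.022 m and angle between pin_b's own z axis and vertical below 0.15 rad)) or ((horizontal distance between pin_a and bore_b below 0.004 m and z of pin_a in the frame of bore_b below -0.022 m and angle between pin_a's own z axis and vertical below 0.15 rad) and (horizontal distance between pin_b and bore_a below 0.004 m and z of pin_b in the frame of bore_a below -0.022 m and angle between pin_b's own z axis and vertical below 0.15 rad)))), for 0.2 s.
3. the wedge carries the front bar, lifted about 4 mm, with both pins home ((((horizontal distance between pin_a and bore_a below 0.004 m and z of pin_a in the frame of bore_a below -0.022 m and angle between pin_a's own z axis and vertical below 0.15 rad) and (horizontal distance between pin_b and bore_b below 0.004 m and z of pin_b in the frame of bore_b below -0.022 m and angle between pin_b's own z axis and vertical below 0.15 rad)) or ((horizontal distance between pin_a and bore_b below 0.004 m and z of pin_a in the frame of bore_b below -0.022 m and angle between pin_a's own z axis and vertical below 0.15 rad) and (horizontal distance between pin_b and bore_a below 0.004 m and z of pin_b in the frame of bore_a below -0.022 m and angle between pin_b's own z axis and vertical below 0.15 rad))) and height (world z) of frame_edge between 0.01 and 0.0145 m and contact force between wedge and frame above 0.5 N and contact force between each of the arm, the fingers and frame below 0.3 N), for 0.2 s.
At the end, for the whole second after the job is handed in: Both pins home (tip 22 mm deep, 4 mm, 0.15 rad); front bar's lower edge 10 to 14.5 mm above the bench, borne by the wedge (over 0.5 N), untouched by the robot, pushed back under 8 mm; wedge flat (4 mm, 0.06 rad) and at rest on the bench, held by the fingers with over 4 N (all of step 3 and y of frame_edge in the frame of press above 0.102 m and height (world z) of wedge below 0.004 m and angle between wedge's own z axis and vertical below 0.06 rad and contact force between the fingers and wedge above 4 N and linear speed of wedge below 0.01 m/s and angular speed of frame below 0.05 rad/s); the arm keeps its last pose, push and grip.
It fails at once if a bystander is shifted more than 3 cm (distance of any of tape_roll, ink_jar, ink_knife, shim_block, tin from where it was at the start of the episode above 0.03 m).
It fails at once if the robot touches the frame (over 2 N) (contact force between any of the arm, the fingers and frame above 2 N).
It fails at once if the frame's front bar is raised more than 15 mm (height (world z) of frame_edge above 0.023 m).
It also fails if it takes over 72 s, if anything falls off the work surface, if the arm or the gripper's body presses on something with over 40 N, if the wrist force passes 120 N, or if a joint passes its speed limit or range.

## Working session

There is one attempt and no reset: what is moved stays moved. The work goes in short steps, Python scripts to look and compute and a tool call to move; the robot and the scene stay as the last step left them, time stands still between calls to the robot, and variables do not carry over. Pictures are saved under pics/ and viewed, at most 10 in all, crops included, and the job is handed in when it is done.

Besides the shell and the picture viewer there is one more tool, called after "Request:" as a command line: name --pt "numbers of a row" for each row, then --argument value for the rest. step_arm: Moves the arm, as the interface text tells. Shift numbers are shares of 0.1 m and turn numbers shares of 45 degrees, none past 1 either way. Its arguments: {"type":"object","properties":{"rows":{"type":"array","items":{"type":"array","items":{"type":"number","minimum":-1,"maximum":1}}},"force":{"type":"number"}},"required":["rows"]}

```bash
mkdir -p pics; cat > h.py <<'E'
import numpy as np, cv2
from station import ctrl
def grab(name,fn=None):
    f=ctrl.grab_frame(name)
    np.savez(''+name+'.npz',**{k:np.array(v) for k,v in f.items()})
    if fn: cv2.imwrite('pics/'+fn,f['pixels'][:,:,::-1])
    return f
def load(name): return dict(np.load(''+name+'.npz'))
def R(f):
    r=np.array(f['rotation'],float)
    if r.shape==(3,3): return r
    from scipy.spatial.transform import Rotation as Q
    return Q.from_quat(np.r_[r[1:],r[0]]).as_matrix()
def px2w(f,u,v,z):
    d=R(f)@np.array([(u-f['cx'])/f['fx'],(v-f['cy'])/f['fy'],1.])
    e=np.array(f['eye']); return e+d*(z-e[2])/d[2]
def w2px(f,p):
    c=R(f).T@(np.array(p)-np.array(f['eye'])); return f['cx']+f['fx']*c[0]/c[2], f['cy']+f['fy']*c[1]/c[2]
E
python3 - <<'E'
from h import *
for n in('top','scene'):
    f=grab(n,n+'0.png'); print(n,f['fx'],f['cx'],f['cy'],f['eye'],np.round(f['rotation'],3))
o=ctrl.get_obs();print(o)
E
```

```text
top 423.2815048591987 321.57327024305397 200.8051062715934 [ 0.31013348 -0.0072439   1.150036  ] [-0.078  0.713 -0.695  0.057]
scene 365.986096878233 326.2161735855707 206.765858839635 [1.31786645 0.02967357 0.6926328 ] [-0.302  0.633  0.641 -0.313]
{'t': 0.1, 'q': array([ 1.08214321,  0.46938663, -0.04861749,  1.5335552 ,  0.02409007,
        1.1410148 , -0.08229181]), 'qvel': array([ 0.00039871, -0.00152529, -0.0001124 , -0.00075575, -0.00039063,
       -0.00115622,  0.00065159]), 'tau': array([ 5.06711312e-04, -5.11513782e+01, -4.71149536e-02, -2.38391733e+01,
        1.07383635e-02,  4.36841394e-03, -1.74379039e-05]), 'tool_pos': array([ 0.29931162, -0.60442903,  0.23035717]), 'tcp_rot': array([-8.60942321e-04,  9.73688134e-01,  2.27882924e-01, -2.23379336e-04]), 'force': array([ 0.02322133,  0.19929069, -0.94192615]), 'torque': array([ 0.00703883, -0.04991623,  0.0233122 ]), 'gripper_force': 0.0, 'opening': 0.0852777075979832}
```

View pics/top0.png

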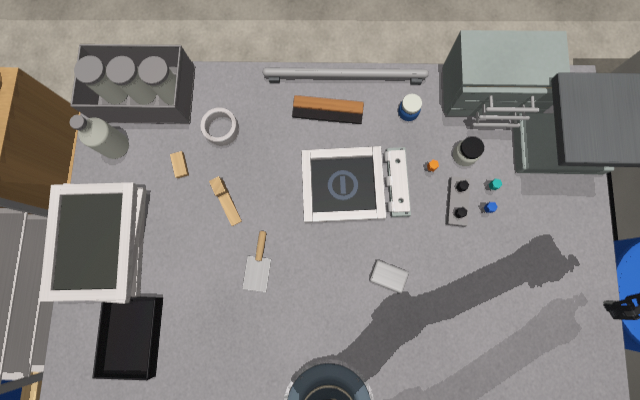

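View pics/scene0.png

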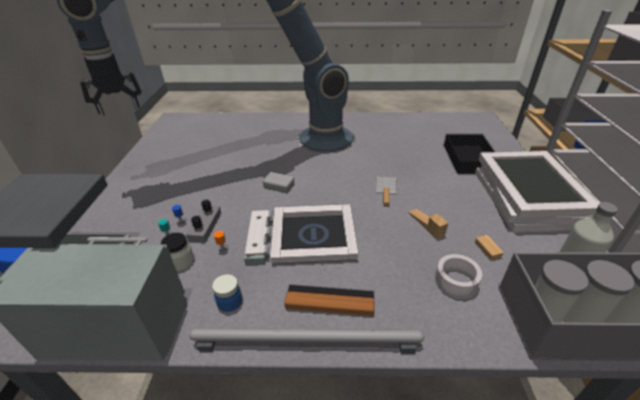

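The top view shows the two black pins at about (462,186) and (461,213), the carriage at (398,182) with the front bar at x≈308, and the wedge running from its block at (217,185) to its tip at (237,222). I'll enlarge this next.

```bash
python3 - <<'E'
from h import *
f=load('top');p=f['pixels'][:,:,::-1]
a=cv2.resize(p[140:235,295:505],None,fx=3.8,fy=3.8,interpolation=cv2.INTER_CUBIC)
b=cv2.resize(p[165:235,195:325],None,fx=3.0,fy=3.0,interpolation=cv2.INTER_CUBIC)
c=np.zeros((a.shape[0]+b.shape[0],a.shape[1],3),np.uint8);c[:a.shape[0]]=a;c[a.shape[0]:,:b.shape[1]]=b
print(c.shape,a.shape);cv2.imwrite('pics/c1.png',c)
E
```

```text
(571, 798, 3) (361, 798, 3)
```

View pics/c1.png

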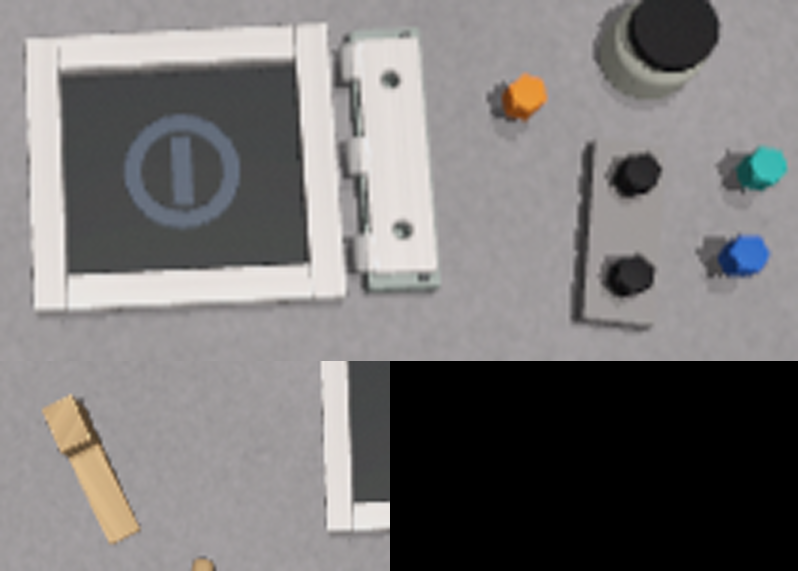

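Enlarged crop: holes at (391,79) and (403,230), knob tops at (638,172) and (633,274), front bar's outer corners at (26,40) and (37,311). The lower crop has the wedge's block top at (43,409)/(74,395)/(95,434)/(63,452) and its tip at (112,543)/(139,529).

```bash
python3 - <<'E'
from h import *
f=load('top')
A=lambda u,v:((u+.5)/3.8-.5+295,(v+.5)/3.8-.5+140)
B=lambda u,v:((u+.5)/3-.5+195,(v-361+.5)/3-.5+165)
P=lambda n,q,z:print(n,np.round(px2w(f,*q,z),4))
P('hole_b',A(391,79),.032);P('hole_a',A(403,230),.032)
P('pin1',A(638,172),.068);P('pin2',A(633,274),.068) # knob top =6+6+... 
P('fr',A(26,40),.030);P('fl',A(37,311),.030)
P('bl',B(43,409),.048);P('br',B(74,395),.048);P('b3',B(95,434),.048);P('b4',B(63,452),.048)
P('t1',B(112,543),.004);P('t2',B(139,529),.004)
print(w2px(f,(.5,0,0)))
E
```

```text
hole_b [ 0.642  -0.1749  0.032 ]
hole_a [ 0.5318 -0.1827  0.032 ]
pin1 [ 0.5687 -0.3372  0.068 ]
pin2 [ 0.4978 -0.3315  0.068 ]
fr [0.6667 0.0888 0.03  ]
fl [0.4682 0.0737 0.03  ]
bl [0.5704 0.3339 0.048 ]
br [0.584  0.3068 0.048 ]
b3 [0.5485 0.2852 0.048 ]
b4 [0.5314 0.3128 0.048 ]
t1 [0.4564 0.274  0.004 ]
t2 [0.4699 0.25   0.004 ]
(np.float64(332.22869352658205), np.float64(212.21571621497117))
```

Request:
step_arm --pt "0 0 0.164 0 0 0 0.2" --pt "0 0 0.164 0 0 0 0.2" --pt "0 0 0.163 0 0 0 0.2"

```text
t: 0.48
tool_pos: [0.2994, -0.6046, 0.2307]
tcp_rot: [-0.0, 0.999, 0.035, -0.0]
force: [0.2, 0.4, 0.7]
opening: 0.051
gripper_force: 0.0
```

Request:
step_arm --pt "0 0 0 0.42 -0.42 0 0.2" --pt "0 0 0 0.42 -0.42 0 0.2" --pt "0 0 0 0.42 -0.42 0 0.2" --pt "0 0 0 0.42 -0.42 0 0.2" --pt "0 0 0 0.42 -0.42 0 0.2"

```text
t: 1.1
tool_pos: [0.4943, -0.3782, 0.231]
tcp_rot: [-0.0, 0.999, 0.037, -0.0]
force: [0.5, -0.3, 0.7]
opening: 0.051
gripper_force: 0.0
```

Request:
step_arm --pt "0 0 0 0.42 -0.42 0 0.2" --pt "0 0 0 0 0 0 0.2" --pt "0 0 0 0 0 0 0.2"

```text
t: 1.48
tool_pos: [0.5317, -0.3351, 0.2308]
tcp_rot: [0.0, 0.999, 0.037, -0.001]
force: [-0.6, -0.3, 0.2]
opening: 0.0514
gripper_force: 0.0
```

```bash
python3 - <<'E'
from h import *
f=grab('wrist','w1.png');print(f['eye'],np.round(R(f),3),f['fx'])
o=ctrl.get_obs();print(o['t'],o['tool_pos'],o['tcp_rot'],o['opening'])
for p in[(.569,-.337,.062),(.498,-.332,.062)]:print(w2px(f,p))
E
```

```text
[ 0.61321196 -0.32799946  0.37393853] [[ 0.075 -0.945 -0.319]
 [-0.997 -0.07  -0.024]
 [ 0.001  0.32  -0.947]] 317.336568569424
1.525 [ 0.53111921 -0.33615653  0.23093443] [ 2.56838059e-04  9.99345627e-01  3.61642174e-02 -6.33718353e-04] 0.05050109465175737
(np.float64(323.0195297653271), np.float64(142.00232510166657))
(np.float64(312.8217102677627), np.float64(209.695661791687))
```

View pics/w1.png

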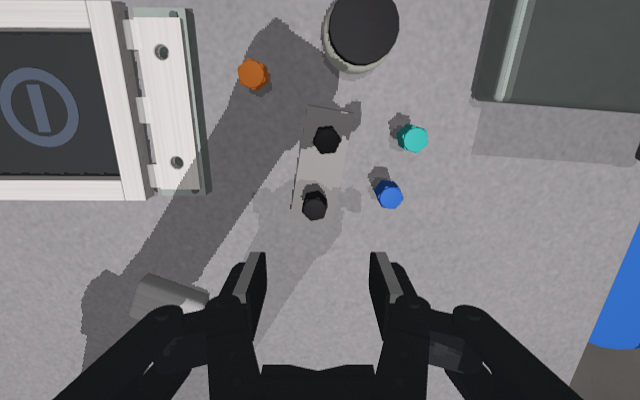

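The wrist view shows the knob tops at (327,139) and (314,203), and the holes at (161,52) and (177,162).

```bash
python3 - <<'E'
from h import *
f=load('wrist');g=load('top')
A=lambda u,v:((u+.5)/3.8-.5+295,(v+.5)/3.8-.5+140)
for n,q,z,a in(('hb',(161,52),.032,(391,79)),('ha',(177,162),.032,(403,230)),('p1',(327,139),.062,(638,172)),('p2',(314,203),.062,(633,274))):
  print(n,px2w(f,*q,z).round(4),px2w(g,*A(*a),z).round(4))
# refine: dark-knob centroid
p=f['pixels'].astype(int);m=(p.max(2)<40).astype(np.uint8);m[235:]=0
n,l,s,c=cv2.connectedComponentsWithStats(m)
for i in range(1,n):
  if s[i,4]>60:print(s[i],c[i])
for u,v in((161,52),(177,162)):
  w=p[v-8:v+9,u-8:u+9].mean(2);mm=w<130;ys,xs=np.nonzero(mm);print(mm.sum(),xs.mean()+u-8,ys.mean()+v-8)
E
```

```text
hb [ 0.6404 -0.1722  0.032 ] [ 0.642  -0.1749  0.032 ]
ha [ 0.5312 -0.1806  0.032 ] [ 0.5318 -0.1827  0.032 ]
p1 [ 0.5722 -0.3406  0.062 ] [ 0.5701 -0.3391  0.062 ]
p2 [ 0.5055 -0.3327  0.062 ] [ 0.4989 -0.3333  0.062 ]
[329  23  38  42 116] [340.75        51.13793103]
[313 126  28  28 554] [326.07581227 139.40072202]
[302 191  25  29 237] [313.66666667 200.12236287]
155 161.1483870967742 51.87096774193549
109 176.651376146789 162.3577981651376
```

Request:
step_arm --pt "0 0 0 -0.312 -0.06 0 0.2" --pt "0 0 0 0 0 0.6 0.2" --pt "0 0 0 0 0 0.6 0.2" --pt "0 0 0 0 0 0.3 0.2" --pt "0 0 0 0 0 0 0.2"

```text
t: 2.15
tool_pos: [0.4977, -0.332, 0.0789]
tcp_rot: [-0.001, 0.999, 0.036, -0.003]
force: [0.5, 0.1, 0.8]
opening: 0.0511
gripper_force: 0.0
```

```bash
python3 - <<'E'
from h import *
f=grab('wrist','w2.png')
o=ctrl.get_obs();print(o['t'],o['tool_pos'],o['opening']);print(w2px(f,o['tool_pos']),w2px(f,(o['tool_pos'][0],o['tool_pos'][1],.062)))
E
```

```text
2.2 [ 0.49944837 -0.33262146  0.08098739] 0.05092566114755714
(np.float64(320.7084474646387), np.float64(262.01944946427886)) (np.float64(320.44530059044604), np.float64(244.8028036539213))
```

View pics/w2.png

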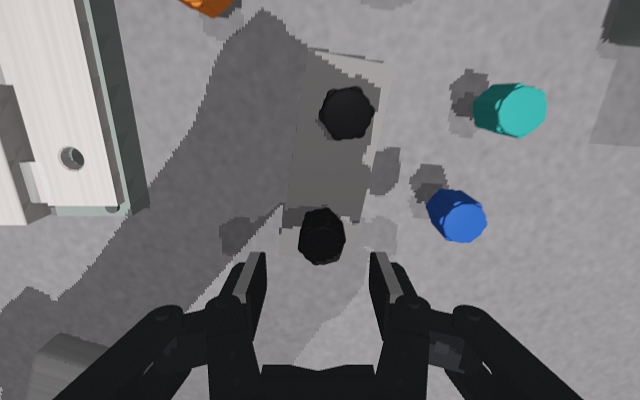

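The knob's top face is centred at about (321,243) and the tool axis projects to (320,245), so it's lined up. The near hole is at (72,158). I'll descend and grip.

Request:
step_arm --pt "0 0 0 0 0 0.43 0.2" --pt "0 0 0 0 0 0 0.2" --pt "0 0 0 0 0 0 -1" --pt "0 0 0 0 0 0 -1" --pt "0 0 0 0 0 0 -1" --force 50

```text
t: 2.82
tool_pos: [0.5022, -0.3324, 0.0407]
tcp_rot: [0.001, 0.999, 0.037, 0.002]
force: [0.3, -0.4, 7.3]
opening: 0.0234
gripper_force: 49.2
```

```bash
python3 - <<'E'
from h import *
o=ctrl.get_obs();print(o['t'],o['tool_pos'],o['opening'],o['gripper_force'],o['force'])
E
```

```text
2.825 [ 0.50217666 -0.33240784  0.04074738] 0.02343876045279541 49.15349364280701 [ 0.32154993 -0.37071503  7.3282288 ]
```

Request:
step_arm --pt "0 0 0 0 0 -0.3 -1" --pt "0 0 0 0 0 -0.5 -1" --pt "0 0 0 0.143 -0.494 0 -1" --pt "0 0 0 0.143 -0.494 0 -1" --pt "0 0 0 0.143 -0.494 0 -1"

```text
t: 3.45
tool_pos: [0.5329, -0.1788, 0.1193]
tcp_rot: [0.0, 0.999, 0.037, 0.001]
force: [0.6, 0.4, -0.5]
opening: 0.0232
gripper_force: 49.8
```

Request:
step_arm --pt "0 0 0 0 0 0.3 -1" --pt "0 0 0 0 0 0 -1" --pt "0 0 0 0 0 0 -1"

```text
t: 3.82
tool_pos: [0.5327, -0.1814, 0.0892]
tcp_rot: [0.0, 0.999, 0.036, 0.0]
force: [0.0, -0.6, -0.7]
opening: 0.0228
gripper_force: 49.8
```

```bash
python3 - <<'E'
from h import *
f=grab('wrist');cv2.imwrite('pics/w3.png',cv2.resize(f['pixels'][80:330,170:490,::-1],None,fx=2.4,fy=2.4,interpolation=cv2.INTER_CUBIC))
o=ctrl.get_obs();print(o['t'],o['tool_pos'],o['tcp_rot'],o['opening'],o['force'])
t=o['tool_pos']
print(w2px(f,(t[0],t[1],t[2]-.034)),px2w(f,320,240,.032))
for p in((.5315,-.1815,.032),(.641,-.1735,.032)):print(w2px(f,p))
E
```

```text
3.875 [ 0.53291846 -0.18150699  0.08941766] [4.90107986e-04 9.99344349e-01 3.61933726e-02 8.20051924e-04] 0.023545850961878566 [-0.01874784 -0.42630822  0.33758439]
(np.float64(319.1093568462027), np.float64(234.77816238769702)) [ 0.51829847 -0.18337104  0.032     ]
(np.float64(318.72333569971147), np.float64(222.2684228379206))
(np.float64(318.9640600876877), np.float64(44.32724317717191))
```

View pics/w3.png

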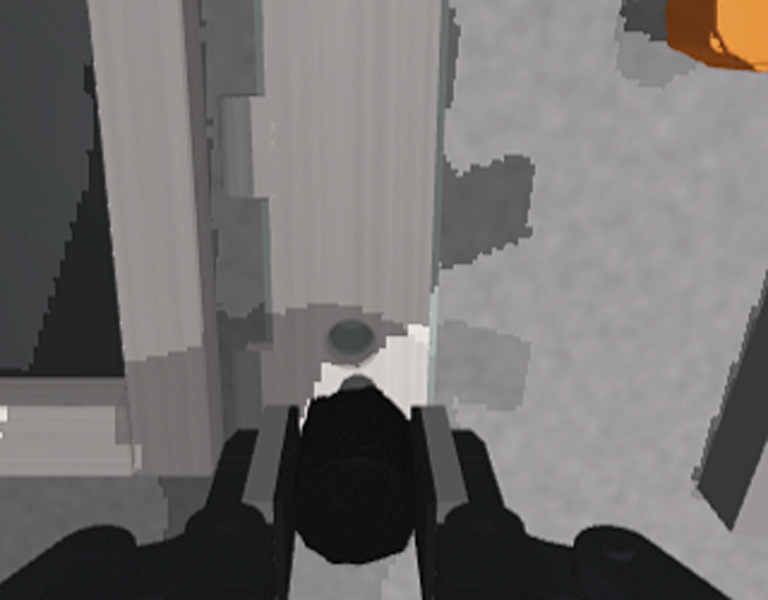

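The pin is held upright between the pads, with its tip edge at crop (357,375) and knob-top lower edge at (357,563). The hole is at crop (351,338). I'll fit the pin's axis from those points.

```bash
cat >> h.py <<'E'
def pinfit(f,tip,bot,rt=4.,z0=.05,rk=12.2):
    """tip=(u, v of upper tip edge), bot=v of knob-top lower edge"""
    from scipy.optimize import least_squares
    th=np.linspace(0,2*np.pi,60)
    def res(q):
        x,y,z=q
        ring=lambda r,h:np.array([w2px(f,(x+r*np.cos(a),y+r*np.sin(a),z+h)) for a in th])
        T=min(ring(.003,0)[:,1].min(),ring(.005,.004)[:,1].min()); K=ring(rk/1000,.056)
        return [w2px(f,(x,y,z))[0]-tip[0],T-tip[1],K[:,1].max()-bot]
    e=f['eye'];return least_squares(res,[e[0]-.08,e[1],z0],x_scale=.01).x
E
python3 - <<'E'
from h import *
f=load('wrist');c=lambda u,v:((u+.5)/2.4-.5+170,(v+.5)/2.4-.5+80)
q=pinfit(f,c(357,374.5),c(357,563)[1]);print('pin',q,f['eye'])
print('hole',px2w(f,*c(351,338),.032))
E
```

```text
pin [ 0.52638485 -0.18161886  0.04951963] [ 0.61385415 -0.17431902  0.23247563]
hole [ 0.53262873 -0.17952929  0.032     ]
```

```bash
python3 - <<'E'
from h import *
from scipy.optimize import brentq
f=load('wrist');e=f['eye'];th=np.linspace(0,2*np.pi,90)
def edge(x,y,z,r,h,low): 
    v=[w2px(f,(x+r*np.cos(a),y+r*np.sin(a),z+h))[1] for a in th]; return max(v) if low else min(v)
for z in(.0525,.0555):
  print(z,'knob',brentq(lambda x:edge(x,-.1815,z,.0122,.056,1)-(563.5/2.4-.5+80),.5,.56),
   'tip',brentq(lambda x:min(edge(x,-.1815,z,.003,0,0),edge(x,-.1815,z,.005,.004,0))-(375/2.4-.5+80),.5,.56))
im=cv2.imread('pics/w2.png').max(2)
print([int(v) for v in im[180:280,321]])
p=f['pixels'].max(2); print([int(v) for v in p[225:330,319]])
E
```

```text
0.0525 knob 0.528724121984404 tip 0.5277554062046513
0.0555 knob 0.5310924351504746 tip 0.5291465994394465
[96, 95, 96, 95, 95, 95, 96, 95, 95, 96, 96, 95, 95, 96, 96, 96, 95, 95, 95, 95, 94, 94, 95, 95, 88, 79, 72, 72, 52, 23, 15, 19, 16, 18, 13, 17, 16, 18, 19, 16, 14, 17, 18, 17, 15, 18, 21, 24, 28, 21, 19, 19, 20, 20, 22, 17, 20, 22, 18, 18, 21, 20, 16, 20, 19, 19, 18, 20, 20, 20, 15, 20, 19, 19, 16, 19, 20, 18, 17, 19, 19, 29, 36, 32, 71, 130, 144, 143, 142, 139, 136, 137, 138, 140, 144, 144, 144, 142, 142, 142]
[74, 80, 88, 96, 100, 99, 125, 120, 169, 204, 181, 112, 70, 74, 75, 77, 61, 30, 14, 16, 17, 20, 16, 16, 16, 19, 14, 19, 18, 17, 19, 17, 17, 15, 18, 18, 14, 16, 18, 16, 19, 18, 17, 16, 17, 22, 25, 23, 20, 20, 18, 19, 19, 19, 20, 19, 20, 18, 20, 20, 21, 18, 18, 20, 18, 19, 20, 21, 19, 18, 19, 15, 20, 18, 18, 18, 20, 19, 17, 18, 20, 19, 18, 16, 19, 19, 18, 19, 16, 12, 94, 132, 141, 143, 143, 143, 142, 141, 142, 142, 141, 142, 143, 143, 144]
```

Request:
step_arm --pt "0 0 0 0.021 -0.018 0 -1" --pt "0 0 0 0 0 0.12 -1" --pt "0 0 0 0 0 0.1 -1" --pt "0 0 0 0 0 0.04 -1" --pt "0 0 0 0 0 0 -1"

```text
t: 4.5
tool_pos: [0.5341, -0.1782, 0.0617]
tcp_rot: [-0.0, 0.999, 0.037, -0.001]
force: [0.5, -0.8, -0.3]
opening: 0.0236
gripper_force: 49.8
```

```bash
python3 - <<'E'
from h import *
f=grab('wrist');cv2.imwrite('pics/w4.png',cv2.resize(f['pixels'][150:330,220:420,::-1],None,fx=3,fy=3,interpolation=cv2.INTER_CUBIC))
o=ctrl.get_obs();print(o['t'],o['tool_pos'],o['opening'],o['force'])
E
```

```text
4.55 [ 0.534344   -0.17832786  0.06206765] 0.02319406959646576 [ 0.02245561 -0.16643873 -0.19779012]
```

View pics/w4.png

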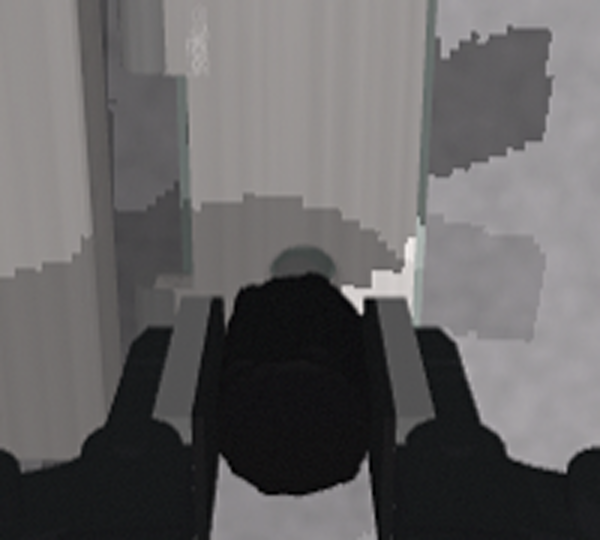

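```bash
python3 - <<'E'
from h import *
from scipy.optimize import brentq
f=load('wrist');c=lambda u,v:((u+.5)/3-.5+220,(v+.5)/3-.5+150)
print('hole', px2w(f,*c(303.5,245),.032)-[.007,0,0])
th=np.linspace(0,2*np.pi,90)
for z in(.026,.028):
  print(z,brentq(lambda x:max(w2px(f,(x+.0122*np.cos(a),-.18+.0122*np.sin(a),z+.056))[1] for a in th)-c(0,494)[1],.5,.56), px2w(f,*c(296,390),z+.056)[1],f['eye'])
E
```

```text
hole [ 0.53141459 -0.1790285   0.032     ]
0.026 0.5310173510144426 -0.17748622667366099 [ 0.61551635 -0.17121846  0.20478789]
0.028 0.5326035159575416 -0.1773841357766389 [ 0.61551635 -0.17121846  0.20478789]
```

Request:
step_arm --pt "0 0 0 0 0.012 0 -1" --pt "0 0 0 0 0 0.06 -1" --pt "0 0 0 0 0 0.06 -1" --pt "0 0 0 0 0 0.06 -1" --pt "0 0 0 0 0 0 -1"

```text
t: 5.18
tool_pos: [0.534, -0.1793, 0.0436]
tcp_rot: [-0.0, 0.999, 0.037, -0.001]
force: [-0.2, -0.7, -0.3]
opening: 0.0232
gripper_force: 49.8
```

Request:
step_arm --pt "0 0 0 0 0 0.03 -1" --pt "0 0 0 0 0 0.01 -1" --pt "0 0 0 0 0 0 0.0" --pt "0 0 0 0 0 0 0.0" --pt "0 0 0 0 0 0 0.0"

```text
t: 5.8
tool_pos: [0.5345, -0.1795, 0.0403]
tcp_rot: [0.0, 0.999, 0.037, 0.0]
force: [-0.0, 0.1, -0.5]
opening: 0.0424
gripper_force: 0.0
```

Request:
step_arm --pt "0 0 0 0 0 -0.5 0.2" --pt "0 0 0 0 0 -0.5 0.2" --pt "0 0 0 0 0 0 0.2"

```text
t: 6.18
tool_pos: [0.5374, -0.1803, 0.1445]
tcp_rot: [0.001, 0.999, 0.037, 0.004]
force: [-0.1, 0.3, -0.6]
opening: 0.0513
gripper_force: 0.0
```

```bash
python3 - <<'E'
from h import *
f=grab('wrist','w5.png')
o=ctrl.get_obs();print(o['t'],o['tool_pos'],o['opening'],o['force'])
for p in((.5318,-.179,.062),(.6415,-.172,.032)):print(w2px(f,p))
p=f['pixels'].astype(int);m=(p.max(2)<45).astype(np.uint8)
n,l,s,c=cv2.connectedComponentsWithStats(m)
for i in range(1,n):
  if s[i,4]>40:print(s[i],c[i])
E
```

```text
6.225 [ 0.53562423 -0.17988961  0.14218371] 0.051339834315207555 [-0.77328424 -0.67710472 -0.20971049]
(np.float64(315.99169290600304), np.float64(215.5951918548983))
(np.float64(317.3702345980037), np.float64(63.091540475474034))
[ 568    0   72   83 5398] [606.26231938  41.18247499]
[  62   63  179  155 2989] [214.1298093  174.73469388]
[ 499  159   54   39 1529] [525.64355788 177.60758666]
[300 191  33  40 883] [315.28765572 210.67723669]
[   53   252   530   148 32557] [314.73603219 353.58460546]
```

View pics/w5.png

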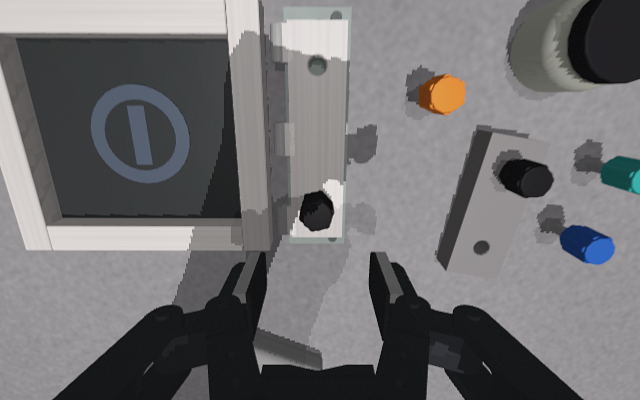

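Pin one looks home: its knob is at (316,213), where the model predicts it. The far hole is at (317,64) and the second pin is still in the rack at (527,178). Going there now.

Request:
step_arm --pt "0 0 0 0.075 0.538 0 0.2" --pt "0 0 0 0.075 0.538 0 0.2" --pt "0 0 0 0.075 0.538 0.28 0.2" --pt "0 0 0 0 0 0.3 0.2" --pt "0 0 0 0 0 0 0.2"

```text
t: 6.85
tool_pos: [0.566, -0.3376, 0.0779]
tcp_rot: [-0.002, 0.999, 0.037, -0.004]
force: [-0.4, 0.4, -0.7]
opening: 0.0513
gripper_force: 0.0
```

```bash
python3 - <<'E'
from h import *
g=load('wrist');p=g['pixels'].max(2).astype(int)
w=p[55:75,308:327];m=(w<120);ys,xs=np.nonzero(m);q=(xs.mean()+308,ys.mean()+55);print('holeb',m.sum(),q,px2w(g,*q,.032),g['eye'])
f=grab('wrist')
o=ctrl.get_obs();t=o['tool_pos'];print(o['t'],t,o['opening'],f['eye'])
print(w2px(f,(t[0],t[1],.062)),w2px(f,(t[0]-.0122,t[1],.062)))
p=f['pixels'].astype(int);m=(p.max(2)<45).astype(np.uint8)
n,l,s,c=cv2.connectedComponentsWithStats(m)
for i in range(1,n):
  if s[i,4]>200:print(s[i],c[i])
E
```

```text
holeb 297 (np.float64(316.94612794612794), np.float64(64.96969696969697)) [ 0.64018961 -0.17178031  0.032     ] [ 0.61746012 -0.17288808  0.28843279]
6.9 [ 0.56765138 -0.33748588  0.08007259] 0.051124326722562646 [ 0.64833743 -0.33123424  0.22042188]
(np.float64(319.2050946403499), np.float64(245.62567960861998)) (np.float64(317.58221942984835), np.float64(264.9001930458418))
[ 326    0  145  114 2673] [402.39206884  69.85484474]
[ 300  204   49   56 2125] [323.70211765 232.06070588]
[  23  243   73   57 2828] [ 59.28748232 270.89462518]
[   53   253   530   147 32466] [314.03258794 353.60099797]
```

Request:
step_arm --pt "0 0 0 0.022 0.025 0 0.2" --pt "0 0 0 0 0 0.42 0.2" --pt "0 0 0 0 0 0 -1" --pt "0 0 0 0 0 0 -1" --pt "0 0 0 0 0 0 -1"

```text
t: 7.52
tool_pos: [0.5724, -0.3416, 0.0423]
tcp_rot: [0.001, 0.999, 0.037, 0.001]
force: [-0.2, 0.2, -0.6]
opening: 0.0229
gripper_force: 49.0
```

Request:
step_arm --pt "0 0 0 0 0 0 -1" --pt "0 0 0 0 0 -0.3 -1" --pt "0 0 0 0 0 -0.4 -1" --pt "0 0 0 0 0 0 -1" --pt "0 0 0 0 0 0 -1"

```text
t: 8.15
tool_pos: [0.5709, -0.341, 0.1102]
tcp_rot: [-0.0, 0.999, 0.037, -0.0]
force: [-0.9, -0.3, -1.0]
opening: 0.0234
gripper_force: 49.2
```

```bash
python3 - <<'E'
from h import *
o=ctrl.get_obs();print(o['t'],o['tool_pos'],o['tcp_rot'],o['opening'],o['gripper_force'],o['force'])
E
```

```text
8.15 [ 0.57087175 -0.34098476  0.11021159] [-6.65929378e-05  9.99312897e-01  3.70633333e-02 -1.97984754e-04] 0.02335264161348757 49.20499563217163 [-0.94450767 -0.270798   -0.95765177]
```

Request:
step_arm --pt "0 0 0 0.277 -0.545 0 -1" --pt "0 0 0 0.277 -0.545 0 -1" --pt "0 0 0 0.277 -0.545 0 -1" --pt "0 0 0 0 0 0.2 -1" --pt "0 0 0 0 0 0 -1"

```text
t: 8.78
tool_pos: [0.6397, -0.1715, 0.0872]
tcp_rot: [-0.0, 0.999, 0.038, -0.003]
force: [-0.6, 0.1, -0.5]
opening: 0.023
gripper_force: 49.3
```

```bash
python3 - <<'E'
from h import *
f=grab('wrist','w6.png')
o=ctrl.get_obs();t=o['tool_pos'];print(o['t'],t,o['opening'],o['force'],f['eye'])
cv2.imwrite('pics/w6c.png',cv2.resize(f['pixels'][180:330,240:400,::-1],None,fx=3.75,fy=3.75,interpolation=cv2.INTER_CUBIC))
print('hole pred',w2px(f,(.6405,-.172,.032)),'tip pred',w2px(f,(t[0],t[1],t[2]-.0345)))
E
```

```text
8.825 [ 0.64021766 -0.17317529  0.08838506] 0.023117701654808587 [-0.94312467  0.51413958 -0.17977815] [ 0.72187348 -0.16451223  0.22983482]
hole pred (np.float64(319.5852986555542), np.float64(220.1149452769348)) tip pred (np.float64(321.6872507274012), np.float64(234.4344856394298))
```

View pics/w6c.png

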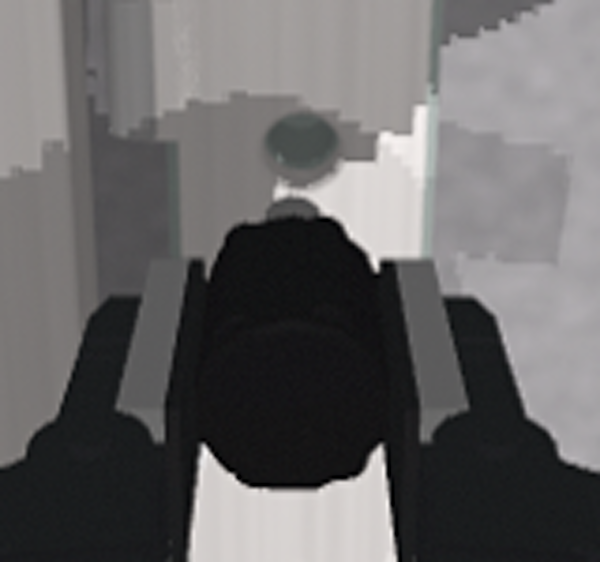

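Here the pin tip is at crop (292,200) and the hole centre at (302,147). So I shift about 1.6 mm along tool +y and 0.8 mm along +x, then descend.

Request:
step_arm --pt "0 0 0 0.008 0.016 0 -1" --pt "0 0 0 0 0 0.12 -1" --pt "0 0 0 0 0 0.1 -1" --pt "0 0 0 0 0 0.04 -1" --pt "0 0 0 0 0 0 -1"

```text
t: 9.45
tool_pos: [0.6427, -0.1734, 0.0638]
tcp_rot: [-0.0, 0.999, 0.037, -0.0]
force: [0.2, -0.1, -0.7]
opening: 0.0235
gripper_force: 49.3
```

Request:
step_arm --pt "0 0 0 0 0 0.05 -1" --pt "0 0 0 0 0 0.05 -1" --pt "0 0 0 0 0 0 -1"

```text
t: 9.82
tool_pos: [0.6426, -0.1733, 0.0538]
tcp_rot: [-0.0, 0.999, 0.037, -0.0]
force: [0.5, -0.4, 0.1]
opening: 0.0231
gripper_force: 49.3
```

Request:
step_arm --pt "0 0 0 0 0 0.06 -1" --pt "0 0 0 0 0 0.05 -1" --pt "0 0 0 0 0 0.02 -1" --pt "0 0 0 0 0 0 -1"

```text
t: 10.32
tool_pos: [0.6429, -0.1734, 0.0412]
tcp_rot: [0.0, 0.999, 0.037, -0.0]
force: [-1.2, -0.2, -0.8]
opening: 0.0229
gripper_force: 49.6
```

Request:
step_arm --pt "0 0 0 0 0 0.015 -1" --pt "0 0 0 0 0 0 0.0" --pt "0 0 0 0 0 0 0.0" --pt "0 0 0 0 0 0 0.0" --pt "0 0 0 0 0 -0.3 0.0"

```text
t: 10.95
tool_pos: [0.641, -0.173, 0.0675]
tcp_rot: [-0.001, 0.999, 0.037, -0.003]
force: [0.8, 0.4, 0.5]
opening: 0.0426
gripper_force: 0.0
```

Request:
step_arm --pt "0 0 0 0 0 -0.5 0.2" --pt "0 0 0 0 0 -0.5 0.2" --pt "0 0 0 0 0 0 0.2"

```text
t: 11.32
tool_pos: [0.646, -0.1741, 0.1751]
tcp_rot: [0.001, 0.999, 0.037, 0.005]
force: [0.8, 1.2, 0.1]
opening: 0.0513
gripper_force: 0.0
```

```bash
python3 - <<'E'
from h import *
f=grab('wrist','w7.png')
o=ctrl.get_obs();t=o['tool_pos'];print(o['t'],t,o['opening'],o['force'],f['eye'])
print('home top centre pred',w2px(f,(.6405,-.172,.062)),w2px(f,(.6405-.0122,-.172,.062)),'other',w2px(f,(.5316-.0122,-.1797,.062)))
print('not home +8', w2px(f,(.6405-.0122,-.172,.070)))
p=f['pixels'].astype(int);m=(p.max(2)<45).astype(np.uint8)
n,l,s,c=cv2.connectedComponentsWithStats(m)
for i in range(1,n):
  if s[i,4]>200:print(s[i],c[i])
E
```

```text
11.375 [ 0.64417786 -0.17372823  0.17213133] 0.05161108464106595 [-0.12564736  0.04913868 -0.70687852] [ 0.72590074 -0.16677266  0.31903514]
home top centre pred (np.float64(315.0668762235833), np.float64(202.8714982301793)) (np.float64(314.05316947165045), np.float64(216.21044352534017)) other (np.float64(314.00862759982783), np.float64(321.3074933698946))
not home +8 (np.float64(313.9899853905311), np.float64(219.59271592576002))
[  0   6 119  33 209] [43.56937799 23.27751196]
[ 507  151   84   72 4592] [548.93880662 186.69011324]
[   53   171   530   229 36411] [304.68597402 341.0514405 ]
[301 181  30  34 495] [313.61010101 195.01616162]
[301 284  27  37 797] [314.38644918 302.51819322]
```

Code check: both knobs' lower edges (v 215 and 321) match the fully-home predictions (216 and 321). On to the wedge.

Request:
step_arm --pt "0 0 -0.17 0 0 0 0.45" --pt "0 0 -0.17 0 0 0 0.45" --pt "0 0 -0.17 0 0 0 0.45" --pt "0 0 0 0.159 -0.521 0 0.45" --pt "0 0 0 0.159 -0.521 0 0.45"

```text
t: 12.0
tool_pos: [0.6222, -0.0656, 0.1676]
tcp_rot: [-0.001, 0.972, 0.234, -0.002]
force: [0.8, 0.6, -0.5]
opening: 0.062
gripper_force: 0.0
```

Request:
step_arm --pt "0 0 0 0.159 -0.521 0 0.45" --pt "0 0 0 0.159 -0.521 0 0.45" --pt "0 0 0 0.159 -0.521 0 0.45" --pt "0 0 0 0.159 -0.521 0 0.45" --pt "0 0 0 0.159 -0.521 0 0.45"

```text
t: 12.62
tool_pos: [0.5738, 0.203, 0.1679]
tcp_rot: [0.0, 0.972, 0.235, -0.002]
force: [0.7, -0.3, 0.3]
opening: 0.0621
gripper_force: 0.0
```

Request:
step_arm --pt "0 0 0 0.159 -0.521 0 0.45" --pt "0 0 0 0.159 -0.521 0 0.45" --pt "0 0 0 0 0 0 0.45" --pt "0 0 0 0 0 0 0.45"

```text
t: 13.12
tool_pos: [0.5554, 0.308, 0.1681]
tcp_rot: [0.001, 0.972, 0.235, -0.001]
force: [0.4, -0.2, -0.7]
opening: 0.0616
gripper_force: 0.0
```

```bash
python3 - <<'E'
from h import *
f=grab('wrist','w8.png')
o=ctrl.get_obs();t=o['tool_pos'];print(o['t'],o['q'].round(2),t,o['tcp_rot'],o['opening'],f['eye'])
d=np.array([-.890,-.456]);n=np.array([-d[1],d[0]]);c=np.array([.5575,.310])
# predicted block top corners & tip corners
for a,b,z in((-22.5,15,48),(-22.5,-15,48),(22.5,15,48),(22.5,-15,48),(107.5,15,4),(107.5,-15,4)):
  print(np.round(w2px(f,np.r_[c+d*a/1e3+n*b/1e3,z/1e3]),1))
cv2.imwrite('pics/w8.png',f['pixels'][:,:,::-1])
h=cv2.cvtColor(f['pixels'],cv2.COLOR_RGB2HSV);m=cv2.inRange(h,(8,60,90),(28,255,255));k,l,s,cc=cv2.connectedComponentsWithStats(m)
for i in range(1,k):
  if s[i,4]>200:
    q=cv2.findContours((l==i).astype(np.uint8),cv2.RETR_EXTERNAL,cv2.CHAIN_APPROX_SIMPLE)[0][0]
    print(s[i],cv2.approxPolyDP(q,4,True)[:,0].tolist())
E
```

```text
13.175 [-0.37  0.48 -0.28  1.69  0.15  1.   -1.8 ] [0.55595773 0.30704941 0.16839928] [ 9.52178687e-04  9.72160079e-01  2.34313280e-01 -1.07752699e-03] 0.06146061126996811 [0.62812813 0.34674371 0.31105179]
[335.3 164.6]
[299.7 164.5]
[334.3 214.4]
[300.5 214.3]
[330.8 271.7]
[303.7 271.6]
[ 197    0   51   92 4057] [[201, 0], [197, 84], [239, 91], [247, 7], [236, 0]]
[ 296  153   35  118 3695] [[299, 153], [301, 270], [327, 269], [329, 157]]
[ 321  309   50   57 1058] [[364, 310], [357, 311], [321, 355], [323, 362], [332, 364], [370, 318]]
```

```bash
python3 - <<'E'
from h import *
f=load('wrist');h=cv2.cvtColor(f['pixels'],cv2.COLOR_RGB2HSV);m=cv2.inRange(h,(8,60,90),(28,255,255))
for v in range(148,276,6):
  xs=np.nonzero(m[v,285:345])[0]+285; print(v,xs.min() if len(xs) else 0,xs.max() if len(xs) else 0,f['pixels'][v,314].tolist(),end=' | ')
g=load('top')
A=lambda u,v:((u+.5)/3-.5+195,(v-361+.5)/3-.5+165)
gh=cv2.cvtColor(g['pixels'],cv2.COLOR_RGB2HSV);gm=cv2.inRange(gh,(8,60,90),(28,255,255))[165:235,195:250]
q=max(cv2.findContours(gm,cv2.RETR_EXTERNAL,cv2.CHAIN_APPROX_SIMPLE)[0],key=cv2.contourArea)
print();print((cv2.approxPolyDP(q,1.5,True)[:,0]+[195,165]).tolist())
E
```

```text
148 0 0 [104, 103, 105] | 154 299 328 [100, 82, 59] | 160 297 329 [98, 80, 58] | 166 296 330 [142, 117, 85] | 172 296 330 [149, 123, 90] | 178 296 330 [147, 121, 89] | 184 296 330 [142, 117, 86] | 190 296 330 [114, 93, 68] | 196 296 330 [106, 86, 63] | 202 296 329 [112, 91, 67] | 208 297 329 [105, 86, 62] | 214 299 328 [198, 168, 126] | 220 299 328 [198, 169, 127] | 226 299 328 [197, 167, 126] | 232 300 328 [194, 165, 124] | 238 300 328 [194, 164, 123] | 244 300 328 [195, 166, 124] | 250 300 328 [197, 167, 125] | 256 300 327 [197, 167, 126] | 262 301 327 [198, 168, 127] | 268 301 327 [197, 167, 125] | 274 0 0 [157, 153, 156] | 
[[218, 176], [209, 182], [231, 225], [241, 220]]
```

Request:
step_arm --pt "0 0 0 0.044 -0.05 0.5 0.45" --pt "0 0 0 0 0 0.5 0.45" --pt "0 0 0 0 0 0.4 0.45" --pt "0 0 0 0 0 0.12 0.45" --pt "0 0 0 0 0 0 0.45"

```text
t: 13.8
tool_pos: [0.558, 0.3143, 0.0176]
tcp_rot: [0.0, 0.972, 0.234, -0.0]
force: [0.2, 0.3, 0.2]
opening: 0.0618
gripper_force: 0.0
```

Request:
step_arm --pt "0 0 0 0 0 0 -1" --pt "0 0 0 0 0 0 -1" --pt "0 0 0 0 0 0 -1" --pt "0 0 0 0 0 0 -1" --force 40

```text
t: 14.3
tool_pos: [0.5589, 0.3161, 0.0199]
tcp_rot: [-0.0, 0.972, 0.235, 0.002]
force: [0.1, -1.8, 6.4]
opening: 0.0293
gripper_force: 41.7
```

```bash
python3 - <<'E'
from h import *
o=ctrl.get_obs();print(o['t'],o['tool_pos'],o['tcp_rot'],o['opening'],o['gripper_force'],o['force'],o['torque'])
E
```

```text
14.3 [0.55894448 0.31607844 0.01991804] [-3.16327770e-04  9.71984789e-01  2.35036585e-01  1.80902087e-03] 0.029268227873979733 41.664764285087585 [ 0.10828783 -1.77415756  6.3795362 ] [-0.13498229  0.00949797 -0.00649612]
```

Request:
step_arm --pt "0 0 -0.213 0 0 0 -1" --pt "0 0 -0.213 0 0 0 -1" --pt "0 0 -0.213 0 0 0 -1" --pt "0 0 -0.213 0 0 0 -1"

```text
t: 14.8
tool_pos: [0.5583, 0.3172, 0.0199]
tcp_rot: [-0.0, 0.839, 0.544, 0.002]
force: [-0.7, 1.4, 5.2]
opening: 0.0291
gripper_force: 41.4
```

Request:
step_arm --pt "0 0 -0.213 0 0 0 -1" --pt "0 0 -0.213 0 0 0 -1" --pt "0 0 -0.211 0 0 0 -1" --pt "0 0 0 0 0 0 -1" --pt "0 0 0 0 0 0 -1"

```text
t: 15.42
tool_pos: [0.5585, 0.317, 0.0199]
tcp_rot: [0.0, 0.681, 0.733, 0.002]
force: [-1.1, 0.2, 5.8]
opening: 0.0297
gripper_force: 41.9
```

```bash
python3 - <<'E'
from h import *
o=ctrl.get_obs();t=o['tool_pos'];q=o['tcp_rot'];print(o['t'],o['q'].round(2),t,q,'psi',2*np.arctan2(q[2],q[1]),o['opening'],o['gripper_force'],o['force'],o['torque'])
ps=.0723;O=np.array([.575,-.026]);ex=np.array([np.cos(ps),np.sin(ps)]);ey=np.array([-np.sin(ps),np.cos(ps)])
print('press xy of TCP',(t[:2]-O)@ex,(t[:2]-O)@ey)
f=grab('wrist','w9.png')
h=cv2.cvtColor(f['pixels'],cv2.COLOR_RGB2HSV);m=cv2.inRange(h,(8,60,90),(28,255,255));k,l,s,cc=cv2.connectedComponentsWithStats(m)
for i in range(1,k):
  if s[i,4]>200:
    c=cv2.findContours((l==i).astype(np.uint8),cv2.RETR_EXTERNAL,cv2.CHAIN_APPROX_SIMPLE)[0][0]
    print(s[i],cv2.approxPolyDP(c,3,True)[:,0].tolist())
g=grab('top','top9.png')
E
```

```text
15.425 [-0.21  0.72 -0.54  1.76  0.49  0.8  -0.91] [0.55851392 0.31700811 0.01992683] [1.74588161e-04 6.80599720e-01 7.32652713e-01 1.99802590e-03] psi 1.6444271559090422 0.029684803283960618 41.89235508441925 [-1.05416383  0.17470777  5.82104847] [0.19399638 0.17632394 0.1248211 ]
press xy of TCP 0.008334878460887055 0.34330290051362333
[  403     0   193    78 10909] [[403, 0], [414, 77], [557, 44], [594, 31], [595, 0]]
[  280   213    74   158 10058] [[290, 214], [280, 256], [285, 341], [293, 343], [294, 365], [315, 370], [342, 365], [344, 342], [351, 339], [353, 271], [344, 214]]
[  0 387  70  13 707] [[0, 399], [60, 399], [69, 392], [11, 387], [0, 392]]
```

Request:
step_arm --pt "0 0 0 -0.2 0 0 -1" --pt "0 0 0 -0.3 0 0 -1" --pt "0 0 0 -0.3 0 0 -1" --pt "0 0 0 -0.2 0 0 -1" --pt "0 0 0 0 0 0 -1"

```text
t: 16.15
tool_pos: [0.5668, 0.2136, 0.0199]
tcp_rot: [0.001, 0.682, 0.732, 0.001]
force: [0.5, -2.1, 10.7]
opening: 0.0293
gripper_force: 42.2
```

```bash
python3 - <<'E'
from h import *
o=ctrl.get_obs();t=o['tool_pos'];q=o['tcp_rot'];print(o['t'],t,'psi',2*np.arctan2(q[2],q[1]),o['gripper_force'],o['force'])
g=grab('top','top10.png')
c1=g['pixels'][150:230,220:330,::-1]; s=grab('scene','sc10.png')
d=np.r_[t[:2]];ps=.0723;ey=np.array([-np.sin(ps),np.cos(ps)])
print('tip scene pred',w2px(s,np.r_[d-ey*.1075,.002]),'top pred',w2px(g,np.r_[d-ey*.1075,.002]))
print('frame front mid scene',w2px(s,(.567,.0835,.008)),'top',w2px(g,(.567,.0835,.030)))
u,v=map(int,w2px(s,(.567,.0935,.008)))
c2=s['pixels'][v-30:v+40,u-60:u+70,::-1];print('crop scene origin',u-60,v-30)
a=cv2.resize(c1,None,fx=4,fy=4,interpolation=cv2.INTER_CUBIC)[:290];a=cv2.resize(c1[:72],None,fx=4,fy=4,interpolation=cv2.INTER_CUBIC)
b=cv2.resize(c2,None,fx=4,fy=4,interpolation=cv2.INTER_CUBIC)
o=np.zeros((a.shape[0]+b.shape[0],max(a.shape[1],b.shape[1]),3),np.uint8);o[:a.shape[0],:a.shape[1]]=a;o[a.shape[0]:,:b.shape[1]]=b
print(o.shape,a.shape);cv2.imwrite('pics/c10.png',o)
h=cv2.cvtColor(g['pixels'],cv2.COLOR_RGB2HSV);m=cv2.inRange(h,(8,60,60),(28,255,255));m[:,310:]=0
for c in cv2.findContours(m,cv2.RETR_EXTERNAL,cv2.CHAIN_APPROX_SIMPLE)[0]:
  if cv2.contourArea(c)>60:print(cv2.approxPolyDP(c,1.5,True)[:,0].tolist())
x,y=map(int,w2px(g,(.567,.0835,.030)));print('row',y,[int(k) for k in g['pixels'][y,x-30:x+15].mean(1)],x-30)
E
```

```text
16.15 [0.56682558 0.21364609 0.01989928] psi 1.641072488261535 42.237508893013 [ 0.48396191 -2.10104768 10.67906779]
tip scene pred (np.float64(361.1695437222387), np.float64(235.45170916583666)) top pred (np.float64(294.68423314919056), np.float64(184.81608550175926))
frame front mid scene (np.float64(352.8168489368705), np.float64(231.9488857155111)) top (np.float64(302.0604488220492), np.float64(185.38253822218405))
crop scene origin 296 201
(568, 520, 3) (288, 440, 3)
[[41, 381], [22, 387], [21, 399], [38, 399]]
[[263, 231], [259, 232], [255, 259], [260, 260], [265, 239], [265, 232]]
[[181, 151], [170, 154], [176, 177], [188, 174]]
[[294, 96], [294, 107], [309, 109], [309, 96]]
[[0, 67], [0, 197], [47, 209], [50, 185], [70, 182], [77, 130], [73, 129], [68, 121], [71, 116], [80, 112], [17, 67]]
row 185 [96, 96, 96, 96, 96, 96, 96, 95, 98, 125, 149, 153, 154, 160, 162, 174, 192, 167, 118, 95, 93, 92, 92, 93, 92, 92, 92, 92, 92, 91, 90, 91, 91, 89, 88, 87, 87, 86, 85, 85, 84, 83, 83, 79, 75] 272
```

View pics/c10.png

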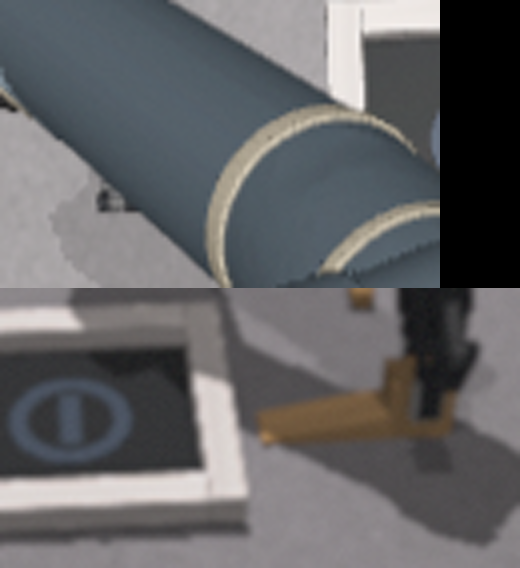

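The scene crop shows the wedge flat and square to the frame. Its tip's near corner is at crop (266,444) and the frame's near-front lower corner at (247,530). I'll compute the gap.

```bash
python3 - <<'E'
from h import *
s=load('scene');c=lambda u,v:((u+.5)/4-.5+296,(v-288+.5)/4-.5+201)
ps=.0723;O=np.array([.575,-.026]);ex=np.array([np.cos(ps),np.sin(ps)]);ey=np.array([-np.sin(ps),np.cos(ps)])
for n,q,z in(('tip near low',(267,445),0),('tip far top',(258,412),.004),('frame low corner',(247,530),.008),('frame top corner',(247,496),.030),('back low near',(449,434),0)):
  w=px2w(s,*c(*q),z);print(n,w.round(4),((w[:2]-O)@ex).round(4),((w[:2]-O)@ey).round(4))
o=ctrl.get_obs();print((o['tool_pos'][:2]-O)@ey)
E
```

```text
tip near low [0.5901 0.1089 0.    ] 0.0248 0.1335
tip far top [0.5612 0.1042 0.004 ] -0.0044 0.1309
frame low corner [0.6763 0.0907 0.008 ] 0.1095 0.1091
frame top corner [0.668  0.0902 0.03  ] 0.1011 0.1091
back low near [0.5784 0.2344 0.    ] 0.0222 0.2595
0.2396290412074513
```

Request:
step_arm --pt "0 0 0 -0.15 0 0 -1" --pt "0 0 0 -0.15 0 0 -1" --pt "0 0 0 -0.1 0 0 -1" --pt "0 0 0 0 0 0 -1" --pt "0 0 0 0 0 0 -1"

```text
t: 16.88
tool_pos: [0.5694, 0.176, 0.0199]
tcp_rot: [0.001, 0.681, 0.732, 0.002]
force: [0.0, 1.3, 9.7]
opening: 0.0292
gripper_force: 42.0
```

```bash
cat >> h.py <<'E'
def status():
    o=ctrl.get_obs();t=o['tool_pos'];ps=.0723;O=np.array([.575,-.026]);ex=np.array([np.cos(ps),np.sin(ps)]);ey=np.array([-np.sin(ps),np.cos(ps)])
    print(o['t'],t.round(4),'press',((t[:2]-O)@ex).round(4),((t[:2]-O)@ey).round(4),'F',o['force'].round(2),'Fy',(o['force'][:2]@ey).round(2),'grip',round(o['gripper_force'],1),'op',o['opening'])
def lift():
    "image motion of the frame's near front corner since pics/sc10.png"
    s=grab('scene');g=lambda a:cv2.cvtColor(a,cv2.COLOR_BGR2GRAY).astype(np.float32)
    a=g(cv2.imread('pics/sc10.png'));b=g(s['pixels'][:,:,::-1].copy())
    for n,(y0,y1,x0,x1) in dict(corner=(248,268,338,366),rear=(248,268,285,310),carr=(235,262,250,275)).items():
        W=np.eye(2,3,dtype=np.float32)
        cc,W=cv2.findTransformECC(a[y0:y1,x0:x1],b[y0:y1,x0:x1],W,cv2.MOTION_TRANSLATION,(3,200,1e-6),None,3)
        print(n,'cc',round(cc,3),'du,dv',W[:,2].round(3))
    base=w2px(s,(.668,.0902,.03));up=w2px(s,(.668,.0902,.034));print('4mm lift =',np.subtract(up,base).round(2))
E
python3 -c "
from h import *
status();lift()"
```

```text
16.875 [0.5694 0.176  0.0199] press 0.009 0.2019 F [0.01 1.3  9.73] Fy 1.3 grip 42.0 op 0.029186863158224486
corner cc 1.0 du,dv [0.002 0.001]
rear cc 1.0 du,dv [-0.011 -0.003]
carr cc 1.0 du,dv [ 0.002 -0.003]
4mm lift = [ 0.07 -1.13]
```

Request:
step_arm --pt "0 0 0 -0.05 0 0 -1" --pt "0 0 0 -0.05 0 0 -1" --pt "0 0 0 0 0 0 -1"

```text
t: 17.3
tool_pos: [0.5698, 0.1691, 0.0199]
tcp_rot: [-0.0, 0.68, 0.733, 0.004]
force: [-0.3, 6.7, 7.2]
opening: 0.0295
gripper_force: 41.7
```

```bash
python3 -c "
from h import *
status();lift()"
```

```text
17.3 [0.5698 0.1691 0.0199] press 0.0089 0.195 F [-0.25  6.73  7.22] Fy 6.73 grip 41.7 op 0.029476732728569564
corner cc 0.996 du,dv [-1.478  0.009]
rear cc 0.962 du,dv [-0.812 -0.003]
carr cc 0.978 du,dv [-0.686 -0.101]
4mm lift = [ 0.07 -1.13]
```

```bash
cat >> h.py <<'E'
def solve(du,dv,p=(.668,.0902,.03)):
    s=load('scene');p=np.array(p);b=np.array(w2px(s,p));ey=np.array([-.0722,.9974,0])
    J=np.c_[np.array(w2px(s,p+ey*.001))-b,np.array(w2px(s,p+[0,0,.001]))-b];return np.linalg.solve(J,[du,dv])
def corner():
    s=grab('scene');g=lambda a:cv2.cvtColor(a,cv2.COLOR_BGR2GRAY).astype(np.float32)
    a=g(cv2.imread('pics/sc10.png'));b=g(s['pixels'][:,:,::-1].copy())
    for n,(y0,y1,x0,x1),p in(('front',(248,268,338,366),(.668,.0902,.03)),('carriage far end',(232,272,240,272),(.66,-.17,.032)),('rear corner',(250,268,266,284),(.683,-.13,.03))):
        W=np.eye(2,3,dtype=np.float32);cc,W=cv2.findTransformECC(a[y0:y1,x0:x1],b[y0:y1,x0:x1],W,cv2.MOTION_TRANSLATION,(3,300,1e-6),None,3)
        print(n,round(cc,3),W[:,2].round(2),'dy,dz mm',solve(*W[:,2],p).round(2))
E
python3 - <<'E'
from h import *
s=load('scene')
for n,p in dict(bore_b=(.6405,-.172,.032),knobb=(.6405,-.172,.062),carr_near=(.668,-.195,.032),frame_rear=(.675,-.129,.03),frame_front=(.668,.0902,.03)).items():print(n,np.round(w2px(s,p),1))
corner();status()
a=cv2.imread('pics/sc10.png');b=s['pixels'][:,:,::-1]
for v in(225,245,258):
  print(v,a[v,240:300].mean(1).astype(int).tolist(),'\n   ',b[v,240:300].mean(1).astype(int).tolist())
E
```

```text
bore_b [255.2 243.9]
knobb [253.7 235.4]
carr_near [244.3 251.5]
frame_rear [270.1 254.2]
frame_front [357.4 252.6]
front 0.947 [-1.64 -0.07] dy,dz mm [-4.17  0.51]
carriage far end 0.965 [-0.55 -0.13] dy,dz mm [-1.31  0.55]
rear corner 0.985 [-1.29  0.14] dy,dz mm [-3.24 -0.28]
17.4 [0.5698 0.1692 0.0199] press 0.0089 0.195 F [-0.1   5.89  6.37] Fy 5.88 grip 41.7 op 0.029405402235845302
225 [137, 137, 135, 136, 136, 136, 136, 136, 146, 176, 207, 214, 213, 213, 213, 212, 212, 213, 214, 215, 213, 212, 210, 211, 204, 179, 138, 107, 85, 78, 88, 96, 123, 167, 202, 211, 209, 210, 211, 213, 211, 185, 124, 63, 49, 52, 55, 54, 52, 53, 53, 55, 54, 54, 54, 52, 54, 52, 55, 53] 
    [138, 138, 136, 136, 135, 136, 138, 151, 182, 206, 213, 213, 213, 212, 211, 212, 214, 214, 215, 213, 212, 212, 208, 198, 167, 141, 133, 116, 82, 74, 99, 145, 189, 210, 210, 208, 209, 212, 214, 212, 183, 121, 61, 49, 53, 54, 53, 54, 53, 55, 53, 53, 55, 53, 55, 54, 53, 53, 54, 53]
245 [135, 135, 133, 131, 135, 152, 185, 204, 191, 148, 85, 37, 16, 16, 20, 20, 27, 49, 92, 145, 190, 211, 214, 200, 177, 154, 138, 131, 133,
[... 287 characters left out ...]
89, 209, 211, 209, 211, 214, 216, 213, 191, 142, 86, 55, 52, 52, 55, 55, 53, 51, 53, 53, 54, 52, 53, 55, 53, 52, 52, 52, 53, 54]
258 [134, 135, 132, 130, 124, 119, 110, 102, 103, 108, 110, 111, 111, 111, 112, 111, 110, 106, 104, 103, 104, 102, 95, 86, 70, 60, 57, 58, 68, 92, 113, 116, 114, 113, 112, 111, 114, 114, 112, 108, 103, 104, 108, 105, 103, 103, 102, 101, 99, 99, 99, 98, 97, 97, 98, 98, 97, 98, 97, 97] 
    [133, 134, 134, 129, 124, 120, 110, 102, 102, 107, 110, 110, 110, 111, 112, 112, 110, 104, 104, 105, 104, 102, 94, 86, 70, 60, 58, 68, 91, 112, 114, 111, 112, 113, 114, 112, 112, 111, 112, 108, 109, 109, 106, 105, 102, 103, 101, 100, 98, 98, 97, 98, 97, 98, 97, 97, 97, 98, 98, 97]
```

Request:
step_arm --pt "0 0 0 -0.03 0 0 -1" --pt "0 0 0 -0.03 0 0 -1" --pt "0 0 0 -0.02 0 0 -1" --pt "0 0 0 0 0 0 -1"

```text
t: 17.9
tool_pos: [0.5702, 0.1625, 0.0199]
tcp_rot: [-0.001, 0.68, 0.733, 0.004]
force: [-0.6, 8.7, 6.2]
opening: 0.0294
gripper_force: 41.6
```

```bash
python3 -c "
from h import *
status();corner()
s=load('scene');b=s['pixels']
for v in(225,245):print(v,b[v,240:285].mean(1).astype(int).tolist())"
```

```text
17.9 [0.5702 0.1625 0.0199] press 0.0088 0.1883 F [-0.59  8.67  6.24] Fy 8.69 grip 41.6 op 0.029384525456229344
front 0.979 [-1.58 -0.19] dy,dz mm [-4.04  0.95]
carriage far end 0.965 [-0.57 -0.13] dy,dz mm [-1.37  0.57]
rear corner 0.986 [-1.31  0.08] dy,dz mm [-3.26 -0.07]
225 [138, 137, 136, 135, 136, 136, 137, 152, 183, 206, 213, 213, 212, 212, 212, 212, 213, 214, 214, 214, 213, 211, 210, 199, 170, 142, 133, 115, 80, 74, 99, 145, 189, 207, 211, 209, 210, 212, 215, 210, 183, 121, 63, 51, 52]
245 [135, 134, 134, 137, 162, 194, 212, 210, 191, 145, 85, 34, 18, 15, 22, 23, 32, 62, 107, 156, 193, 204, 193, 174, 156, 137, 115, 112, 133, 161, 190, 209, 211, 210, 211, 214, 215, 212, 190, 139, 84, 54, 53, 55, 54]
```

Request:
step_arm --pt "0 0 0 -0.03 0 0 -1" --pt "0 0 0 -0.03 0 0 -1" --pt "0 0 0 -0.03 0 0 -1" --pt "0 0 0 -0.03 0 0 -1" --pt "0 0 0 0 0 0 -1"

```text
t: 18.58
tool_pos: [0.5711, 0.1504, 0.0199]
tcp_rot: [-0.001, 0.68, 0.733, 0.004]
force: [0.0, 8.5, 6.1]
opening: 0.0295
gripper_force: 41.6
```

```bash
cat >> h.py <<'E'
def prof():
    from scipy.optimize import minimize_scalar
    s=grab('scene');a=cv2.imread('pics/sc10.png').mean(2);b=s['pixels'].mean(2)
    for x in(280,300,320,340,348):
        A=a[235:280,x-3:x+4].mean(1);B=b[235:280,x-3:x+4].mean(1);i=np.arange(45)
        sh=lambda d:np.sum((np.interp(i+d,i,B)-A)[6:-6]**2)
        d=min((minimize_scalar(sh,bounds=(c-.6,c+.6),method='bounded') for c in(-1.5,-.8,0,.5)),key=lambda r:r.fun).x
        print(x,'dv',round(d,3),end='; ')
    print()
E
python3 -c "
from h import *
status();corner();prof()"
```

```text
18.575 [0.5711 0.1504 0.0199] press 0.0088 0.1762 F [0.05 8.54 6.07] Fy 8.51 grip 41.6 op 0.029468916095177627
front 0.985 [-1.46 -0.64] dy,dz mm [-3.81  2.53]
carriage far end 0.965 [-0.58 -0.13] dy,dz mm [-1.39  0.57]
rear corner 0.985 [-1.33 -0.02] dy,dz mm [-3.27  0.3 ]
280 dv -0.141; 300 dv -0.356; 320 dv -0.622; 340 dv -0.825; 348 dv -0.822;
```

Request:
step_arm --pt "0 0 0 -0.025 0 0 -1" --pt "0 0 0 0 0 0 -1" --pt "0 0 0 0 0 0 -1" --pt "0 0 0 0 0 0 -1"

```text
t: 19.18
tool_pos: [0.5712, 0.1481, 0.0199]
tcp_rot: [-0.001, 0.68, 0.733, 0.004]
force: [-0.5, 10.2, 6.3]
opening: 0.0296
gripper_force: 41.6
```

```bash
python3 - <<'E'
from h import *
status();corner();prof()
s=load('scene')
print([int(x) for x in s['pixels'][245,240:285].mean(1)])
o=ctrl.get_obs();print(o['tcp_rot'],o['torque'],o['q'].round(2))
g=load('wrist');f=grab('wrist')
# wedge pitch: scene bottom line of wedge
t=o['tool_pos'];ey=np.array([-.0722,.9974]);ex=np.array([.9974,.0722])
for a in(-20,0,20,60):
  w=np.r_[t[:2]+ey*(-a/1e3)+ex*.015,0];u,v=w2px(s,w);print('wedge near lower edge pred',round(u,1),round(v,1),s['pixels'][int(v)-4:int(v)+5,int(u)].tolist())
E
```

```text
19.175 [0.5712 0.1481 0.0199] press 0.0088 0.1739 F [-0.52 10.2   6.33] Fy 10.21 grip 41.6 op 0.029621381400090248
front 0.979 [-1.59 -0.68] dy,dz mm [-4.14  2.69]
carriage far end 0.965 [-0.56 -0.14] dy,dz mm [-1.34  0.6 ]
rear corner 0.985 [-1.32  0.  ] dy,dz mm [-3.26  0.22]
280 dv -0.153; 300 dv -0.404; 320 dv -0.685; 340 dv -0.942; 348 dv -0.918; 
[134, 133, 133, 137, 163, 194, 210, 212, 191, 146, 84, 36, 14, 18, 17, 22, 34, 62, 107, 157, 194, 206, 195, 175, 158, 137, 115, 111, 132, 158, 188, 207, 211, 211, 212, 214, 216, 212, 189, 135, 80, 54, 51, 52, 52]
[-0.00074941  0.67986342  0.73332578  0.00429643] [1.64856799 0.20677467 0.00438114] [ 0.08  0.66 -0.55  1.89  0.49  0.73 -0.67]
wedge near lower edge pred 384.3 238.6 [[89, 72, 56], [86, 70, 53], [83, 67, 53], [83, 69, 55], [86, 74, 67], [83, 77, 74], [81, 77, 79], [80, 78, 81], [80, 77, 79]]
wedge near lower edge pred 377.0 239.0 [[47, 44, 40], [73, 63, 53], [83, 68, 52], [83, 67, 49], [80, 65, 49], [69, 61, 54], [62, 60, 58], [60, 57, 59], [59, 58, 60]]
wedge near lower edge pred 369.8 239.3 [[92, 73, 52], [91, 72, 52], [92, 72, 54], [89, 71, 50], [87, 74, 64], [83, 77, 74], [80, 77, 79], [81, 78, 81], [82, 78, 80]]
wedge near lower edge pred 355.2 240.0 [[113, 92, 71], [116, 97, 80], [121, 105, 94], [128, 116, 109], [131, 122, 115], [134, 125, 120], [133, 126, 124], [145, 139, 137], [165, 158, 158]]
```

The bar is lifted about 3.7 mm, by both wedge geometry and image. The wedge is flat and gripped at 41 N, and the carriage is locked and steady. Handing in.

```bash
python3 -c "
from h import *
print(ctrl.hand_in())"
```

```text
the job is handed in; nothing more can be done
None
```

I handed the job in at about 19 s of the 72 s, but `hand_in` returned no verdict: both pins measured fully home, the front bar is lifted about 3.7 mm on the flat, still-gripped wedge (about 42 N), and the frame slid back roughly 4 mm of the 8 mm allowed.

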